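Level the sensor calibration plate with a wedge shim

TASK

The yellow calibration plate droops at one corner. Take the orange wedge shim and push its thin end, flat on the table, under the round foot of that low corner until the bubble of the level on the plate sits centred between the two black lines, then let go and leave the shim there carrying the corner. Push gently, do not touch the plate or its stand with the robot, and leave everything else where it is.

Things in the scene. Friction and masses are not known exactly. Their poses are not given: they have to be found in the camera images.
- shim: Orange wedge, 165 mm long, 30 wide, 0.12 kg, loose, flat, tip roughly towards the stand. Origin: centre of the underside; +x to the thin tip (x=82.5, 2.5 thick). Ramp rises evenly to 34 at x=-37.5 (slope 0.2625); behind it a grip block to x=-82.5, 30 wide (y), 38 high, gripped from above. Pushing takes 3-13 N; over 15 N between shim and plate is too rough.
- stand: Fixed stand, origin on the table under the centre of a 170x170x6 mm yellow perforated plate set as a diamond, z up. The plate rocks about the stand's x axis on posts at x=+-118, hinge 45-57 above the table (varies, not measured). Low corner towards +y, 120 from the hinge. It rocks from a stop 0.10 rad down (start) to one 0.05 rad above level, where a shim jams hard. Load about 2-4 N at the foot.
- under_corner (a point): Fixed point on the table straight below the low corner's foot (stand x=0, y=+105 mm). The foot is a steel ball end, 18 diameter, its underside 3-16 above the table at the start, 14-26 when level. The shim goes in along the stand's -y, its tip ending about 45-90 past this point, by post height; the way beneath the plate is free to 120 past it.
- bubble (a joint): Reading of the level on the plate (lime vial 112 mm long along the stand's y, black holder): white bubble's centre from the vial's middle, m, positive towards the foot. -0.03 at the start, 0 level, positive if lifted too far; 0.3 m per rad, about 0.75 mm per mm of shim travel once the shim lifts. Bubble 26 long, black lines 17.5 either side of the middle. Settles in 0.2 s.

How it is judged:
By the outcome, as a careful person would: the job done as asked, in the order asked, and still so for the second after the job is handed in, with the robot touching nothing.
It also fails if it takes over 51 s, if anything falls off the work surface, if the arm or the gripper's body presses on something with over 40 N, if the wrist force passes 120 N, or if a joint passes its speed limit or range.

ROBOT

A 6-joint arm with a two-finger parallel gripper is mounted at the origin on the work surface. World frame = base frame: x ahead of the robot, y to its left, z up, the work surface at z = 0. Lengths are in m, angles in degrees, forces in N, time in s.
With the tool pointing down it reaches from about 0.35 to 0.975 m from the base axis. Payload 4.9 kg.
Tool frame: the origin (TCP) lies on the centre line of the jaws, within the pads' length; the fingertips stand 11 mm ahead of it and the grasp point (between the pads) lies 8 mm behind it (robot.nose_length is the distance from the TCP to the fingertips, in m); z points along the fingers, y is the line along which they close (so a half turn about z gives the same grasp; the last joint's range is limited). The gripper opens to 85 mm and grips with 20 to 120 N. Pads are 22 mm wide; open, the fingers measure 114 mm over their backs; the gripper's body (76 mm by 85 mm) begins 54 mm behind the grasp point. The pads swing forward as they close: fully open they stand 13 mm farther back than shut.
Start: joints at [-82.105, 3.019, 92.412, -0, 84.569, -6.818], TCP at [0.159, -0.604, 0.242] pointing down, gripper open.
Joint ranges: [-172.51, 172.51], [-57.92, 126.97], [3.15, 148.05], [-58.71, 238.71], [5.1, 150.11], [-179.66, 179.66]. Speed limits (degrees/s): [147.25, 147.25, 180, 180, 180, 180].

INTERFACE

Orientations are given as [roll, pitch, yaw] about the fixed x, y, z axes, in that order (R = Rz(yaw) Ry(pitch) Rx(roll)).
In Python, from station import robot gives the robot as it stands.
- The arm moves only by the tool apply_moves, never from a script. Its arguments are lists of equal length, an entry for each row: "slide": the shift along the tool's x, y, z in cm, a list of three; "delta_rot": the turn, a rotation vector about the tool's x, y, z in degrees, a list of three; "gripper": the finger opening in cm, from 0 to 8.54. A call has 1 to 12 rows; each row is the pose to reach, as a shift and turn from the pose commanded when the call began, along the tool's axes at that moment; what a row does not reach only later rows make up. A row lasts 1/10 s, in which the tool goes at most 50 mm and 8.59 degrees, less where a joint would pass 70% of its speed; a pose out of reach is approached as far as the arm can. A call with a gripper value outside its range is refused whole. The fingers move at their own pace and stop on an object; "force" is the grip in N (left out, the last holds). Time passes only in rows, so rows that repeat a pose let the fingers close. It gives the time, the measured TCP pose, the force, the opening and the grip force at its end, in the units of the state.
- robot.state(): the state, without advancing time (a new reading comes with each control period).
- robot.capture(name): name is "side" or "top" or "wrist"; returns a dict with "frame" (384x512x3 uint8, red, green, blue), "fx", "fy", "cx", "cy" (pixels), "rvec" (rotation vector, rad) and "tvec" (3), from world to camera coordinates, as OpenCV has them; the wrist camera has in their place "T_tool_cam" (4x4, takes a point from camera to tool coordinates, whose origin is the TCP and whose axes are the flange's). Camera axes: x right, y down, z forward; pixel columns grow to the right and rows downward; lengths in m; the calibration is good to about 2 mm. A picture is of the moment at which its call begins: read the wrist's pose just before it. There is no depth.
- robot.hand_in(): hands the job in; it is judged then, once.
The state is a dict: "clock": time; "joint_pos": joint angles; "qvel": joint speeds; "joint_torque": joint torques, N m; "ee_pos": TCP position; "tool_rot": TCP orientation; "wrist_force": force on the tool from outside, world axes, zero at the start; "ft_torque": the same for the moment, N m; "gripper_width": finger opening in m; "gripper_force": force on a finger pad.
Only numpy, scipy, OpenCV 4.12 (cv2) and the standard library are available. Lean on these libraries where they do the work, as an engineer would, in place of code of your own. Each camera call takes 0.05 s, during which the arm holds its last target. There are 200 camera calls.

## Working session

There is one attempt and no reset: what is moved stays moved. The work goes in short steps, Python scripts to look and compute and a tool call to move; the robot and the scene stay as the last step left them, time stands still between calls to the robot, and variables do not carry over. Pictures are saved under pics/ and viewed, at most 10 in all, crops included, and the job is handed in when it is done.

Besides the shell and the picture viewer there is one more tool, called as name(argument=value, ...) on one line, values as JSON. apply_moves: Moves the arm, as the interface text tells. Its arguments: {"type":"object","properties":{"slide":{"type":"array","items":{"type":"array","items":{"type":"number"}}},"delta_rot":{"type":"array","items":{"type":"array","items":{"type":"number"}}},"gripper":{"type":"array","items":{"type":"number"}},"force":{"type":"number"}},"required":["slide","delta_rot","gripper"]}

```bash
mkdir -p pics; ls; cat > h.py <<'E'
import numpy as np,cv2
from station import robot
def ray(c,uv):
    R=cv2.Rodrigues(np.array(c["rvec"],float))[0];t=np.array(c["tvec"],float).ravel()
    d=R.T@np.array([(uv[0]-c["cx"])/c["fx"],(uv[1]-c["cy"])/c["fy"],1]);return -R.T@t,d
def onz(c,uv,z):
    o,d=ray(c,uv);return o+d*(z-o[2])/d[2]
def proj(c,p):
    R=cv2.Rodrigues(np.array(c["rvec"],float))[0];q=R@np.array(p)+np.array(c["tvec"]).ravel()
    return np.array([c["fx"]*q[0]/q[2]+c["cx"],c["fy"]*q[1]/q[2]+c["cy"]])
E
python3 - <<'E'
from h import *
s=robot.state();print(s["clock"],s["ee_pos"],s["tool_rot"],s["wrist_force"])
for n in("top","side"):
    c=robot.capture(n);cv2.imwrite(f"pics/{n}0.png",c["frame"][:,:,::-1]);print(n,c["fx"],ray(c,(c["cx"],c["cy"])))
    np.save(f"{n}0.npy",c,allow_pickle=True)
E
```

```text
pics
0.0 [ 0.15866737 -0.60388449  0.24103657] [-1.79880123e+02 -1.63569618e-02  1.47143973e+01] [ 0.27996214  0.43152282 -0.73784122]
top 414.6590625598438 (array([0.50522001, 0.06923006, 0.91951599]), array([ 0.0391421 , -0.0166254 , -0.99909534]))
side 361.6780174724838 (array([0.21707698, 0.41607945, 0.62358346]), array([ 0.4486216 , -0.49132301, -0.74655231]))
```

View pics/top0.png

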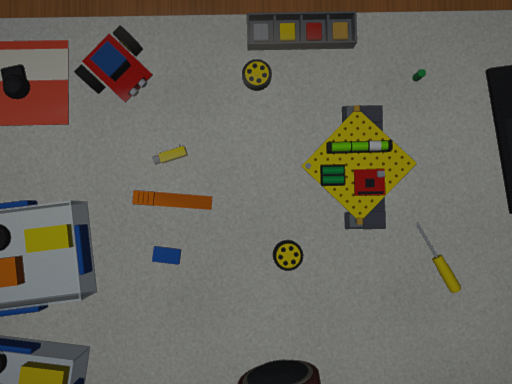

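View pics/side0.png

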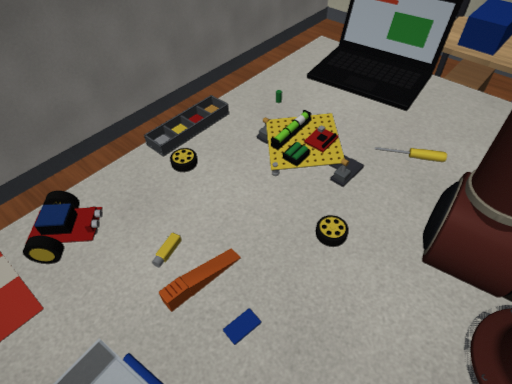

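The top view shows the shim at (133–212, 190–208) with its tip to the right. The plate diamond is centred near (360,165), its low corner and foot are at the left (305,165), and the bubble is at the right end (377,146). The side view shows the foot at (276,170).

```bash
cat > m.py <<'E'
from h import *
C={n:np.load(f"{n}0.npy",allow_pickle=True).item() for n in("top","side")}
def blob(c,lo,hi,roi):
    h=cv2.cvtColor(c["frame"],cv2.COLOR_RGB2HSV);m=cv2.inRange(h,np.array(lo),np.array(hi))
    k=np.zeros_like(m);x0,y0,x1,y1=roi;k[y0:y1,x0:x1]=m[y0:y1,x0:x1]
    k=cv2.morphologyEx(k,cv2.MORPH_CLOSE,np.ones((3,3)))
    cs=cv2.findContours(k,0,2)[0];return max(cs,key=cv2.contourArea)
R={"top":[(110,170,230,230),(290,90,430,240)],"side":[(140,240,250,320),(255,100,350,185)]}
for n,c in C.items():
    s=blob(c,(4,150,60),(16,255,255),R[n][0]);q=cv2.approxPolyDP(s,2.5,True)[:,0]
    print(n,"shim",q.tolist())
    for p in q: print(p,[onz(c,p,z)[:2].round(4).tolist() for z in(0,.0025,.038)])
    hull=cv2.convexHull(blob(c,(20,120,60),(34,255,255),R[n][1]))
    q=cv2.approxPolyDP(hull,4,True)[:,0];print("plate",q.tolist())
    for p in q: print(p,[onz(c,p,z)[:2].round(4).tolist() for z in(.04,.055)])
E
python3 m.py
```

```text
top shim [[133, 192], [133, 203], [210, 208], [211, 197]]
[133 192] [[0.5514, 0.3288], [0.5513, 0.3281], [0.5495, 0.318]]
[133 203] [[0.5271, 0.3291], [0.527, 0.3284], [0.5262, 0.3183]]
[210 208] [[0.5119, 0.1597], [0.5119, 0.1594], [0.5117, 0.1559]]
[211 197] [[0.5362, 0.157], [0.5361, 0.1567], [0.5349, 0.1534]]
plate [[354, 106], [416, 163], [362, 223], [302, 166]]
[354 106] [[0.7231, -0.1575], [0.7194, -0.1536]]
[416 163] [[0.5972, -0.2866], [0.5956, -0.2805]]
[362 223] [[0.4719, -0.166], [0.4725, -0.162]]
[302 166] [[0.5963, -0.0418], [0.5948, -0.0399]]
side shim [[239, 256], [229, 249], [178, 277], [159, 291], [163, 301], [172, 310]]
[239 256] [[0.5128, 0.1565], [0.5116, 0.1575], [0.4948, 0.1723]]
[229 249] [[0.5397, 0.1578], [0.5384, 0.1588], [0.52, 0.1735]]
[178 277] [[0.5694, 0.2675], [0.568, 0.2681], [0.5479, 0.2766]]
[159 291] [[0.5738, 0.3099], [0.5724, 0.3104], [0.5521, 0.3164]]
[163 301] [[0.5523, 0.3176], [0.551, 0.318], [0.5319, 0.3236]]
[172 310] [[0.5263, 0.3178], [0.5251, 0.3182], [0.5075, 0.3238]]
plate [[332, 115], [344, 157], [341, 163], [271, 169], [265, 122]]
[332 115] [[0.6076, -0.3075], [0.5976, -0.2889]]
[344 157] [[0.4935, -0.1874], [0.4863, -0.1719]]
[341 163] [[0.4875, -0.1653], [0.4806, -0.1504]]
[271 169] [[0.5986, -0.0442], [0.5888, -0.0324]]
[265 122] [[0.7244, -0.1688], [0.7114, -0.1538]]
```

```bash
cat >> h.py <<'E'
from scipy.spatial.transform import Rotation as Ro
def rel(p,yaw,rpy=None,pos=None):
    s=robot.state();A=Ro.from_euler("xyz",s["tool_rot"],degrees=True)
    B=Ro.from_euler("xyz",[180,0,yaw],degrees=True)
    print("slide cm",(A.inv().apply(np.array(p)-s["ee_pos"])*100).round(2),"rot",(A.inv()*B).as_rotvec(degrees=True).round(2))
def st():
    s=robot.state();print(round(s["clock"],2),np.round(s["ee_pos"],4),np.round(s["tool_rot"],2),"F",np.round(s["wrist_force"],1),"w",round(s["gripper_width"],4),"gf",np.round(s["gripper_force"],1))
E
python3 - <<'E'
from h import *
st();rel([.52,-.12,.25],50);rel([.537,.29,.2],85.2)
c=robot.capture("wrist");print(np.round(c["T_tool_cam"],3),c["fx"]); print(robot.nose_length)
E
```

```text
0.1 [ 0.1587 -0.604   0.2412] [-1.799e+02 -1.000e-02  1.471e+01] F [-0.1 -0.7  0.4] w 0.0859 gf 0.0
slide cm [ 47.24 -37.64  -0.8 ] rot [ -0.1   -0.05 -35.29]
slide cm [ 59.29 -76.85   4.27] rot [ -0.08  -0.08 -70.49]
[[-0.    -0.95  -0.312  0.08 ]
 [ 1.    -0.     0.    -0.001]
 [-0.    -0.312  0.95  -0.131]
 [ 0.     0.     0.     1.   ]] 317.8357947964709
0.011
```

```bash
python3 -c "
from h import *
rel([.59,.02,.25],85.2)"
```

```text
slide cm [ 57.57 -49.4   -0.78] rot [-7.000e-02 -7.000e-02 -7.049e+01]
```

apply_moves(slide=[[57.6, -49.4, -0.8], [57.6, -49.4, -0.8], [57.6, -49.4, -0.8], [57.6, -49.4, -0.8], [57.6, -49.4, -0.8], [57.6, -49.4, -0.8], [57.6, -49.4, -0.8], [57.6, -49.4, -0.8], [57.6, -49.4, -0.8], [57.6, -49.4, -0.8], [57.6, -49.4, -0.8], [57.6, -49.4, -0.8]], delta_rot=[[0, 0, -70.5], [0, 0, -70.5], [0, 0, -70.5], [0, 0, -70.5], [0, 0, -70.5], [0, 0, -70.5], [0, 0, -70.5], [0, 0, -70.5], [0, 0, -70.5], [0, 0, -70.5], [0, 0, -70.5], [0, 0, -70.5]], gripper=[8.5, 8.5, 8.5, 8.5, 8.5, 8.5, 8.5, 8.5, 8.5, 8.5, 8.5, 8.5])

```text
clock: 1.35
ee_pos: [0.5007, -0.109, 0.2486]
tool_rot: [180.0, 0.0, 85.2]
wrist_force: [0.5, -1.8, 1.0]
gripper_width: 0.0851
gripper_force: 0.0
```

```bash
python3 -c "
from h import *
st();rel([.59,.02,.25],85.2)"
```

```text
1.35 [ 0.5007 -0.109   0.2486] [1.7999e+02 1.0000e-02 8.5220e+01] F [ 0.5 -1.8  1. ] w 0.0851 gf 0.0
slide cm [13.6   7.83 -0.14] rot [0.01 0.01 0.02]
```

apply_moves(slide=[[13.6, 7.8, 0], [13.6, 7.8, 0], [13.6, 7.8, 0], [13.6, 7.8, 0], [13.6, 7.8, 0], [13.6, 7.8, 0]], delta_rot=[[0, 0, 0], [0, 0, 0], [0, 0, 0], [0, 0, 0], [0, 0, 0], [0, 0, 0]], gripper=[8.5, 8.5, 8.5, 8.5, 8.5, 8.5])

```text
clock: 1.95
ee_pos: [0.5886, 0.0173, 0.2482]
tool_rot: [-179.9, 0.0, 85.2]
wrist_force: [-0.2, -0.5, -0.1]
gripper_width: 0.0851
gripper_force: 0.0
```

```bash
cat >> h.py <<'E'
def wcap(name):
    s=robot.state();c=robot.capture("wrist");T=np.eye(4);T[:3,:3]=Ro.from_euler("xyz",s["tool_rot"],degrees=True).as_matrix();T[:3,3]=s["ee_pos"]
    W=np.linalg.inv(T@np.array(c["T_tool_cam"]));c["rvec"]=cv2.Rodrigues(W[:3,:3])[0];c["tvec"]=W[:3,3]
    cv2.imwrite(f"pics/{name}.png",c["frame"][:,:,::-1]);np.save(f"{name}.npy",c,allow_pickle=True);return c
E
python3 -c "
from h import *
st();wcap('w1')
rel([.5370,.295,.15],85.2)"
```

```text
1.95 [0.5886 0.0173 0.2482] [-1.7994e+02  3.0000e-02  8.5190e+01] F [-0.2 -0.5 -0.1] w 0.0851 gf 0.0
slide cm [27.28 -7.48  9.84] rot [-0.03  0.02 -0.06]
```

View pics/w1.png

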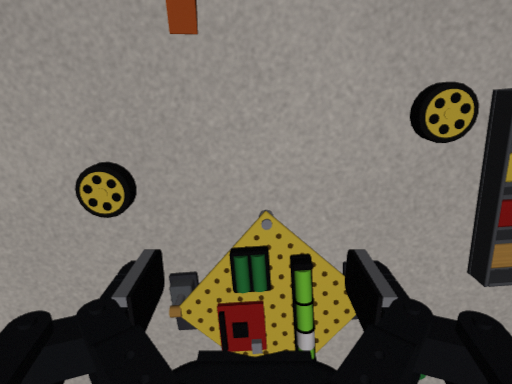

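The wrist view shows the plate's low corner at (266,211) with the foot's screw head at (266,224). The left hinge pin is near (175,312), and the shim tip is at (183,33).

```bash
python3 - <<'E'
from h import *
c=np.load("w1.npy",allow_pickle=True).item()
for n,p,z in(("corner",(266,211),.043),("screw",(266,224),.045),("lhinge",(175,312),.052),("tipL",(170,33),.0025),("tipR",(197,34),.0025)): print(n,onz(c,p,z).round(4))
h=cv2.cvtColor(c["frame"],cv2.COLOR_RGB2HSV);m=cv2.inRange(h,np.array((20,120,60)),np.array((34,255,255)))
def edge(side):
    P=[]
    for r in range(225,285,2):
        x=np.nonzero(m[r,150:400])[0]+150
        P.append(onz(c,(x.min() if side else x.max(),r),.045+(-.003*0))[:2])
    P=np.array(P,np.float32);v=cv2.fitLine(P,cv2.DIST_HUBER,0,.01,.01).ravel();return v,np.degrees(np.arctan2(v[1],v[0]))
for s in(1,0): print(edge(s))
t=np.load("top0.npy",allow_pickle=True).item()
for p in((354,106),(302,166),(362,223),(416,163)): pass
g=cv2.cvtColor(t["frame"],cv2.COLOR_RGB2HSV);mm=cv2.inRange(g,np.array((20,120,60)),np.array((34,255,255)));mm[:, :295]=0;mm[:,425:]=0;mm[:95]=0;mm[240:]=0
pt=cv2.findNonZero(cv2.morphologyEx(mm,cv2.MORPH_CLOSE,np.ones((5,5))))
print(cv2.minAreaRect(pt))
E
```

```text
corner [ 0.5972 -0.0387  0.043 ]
screw [ 0.596  -0.0539  0.045 ]
lhinge [ 0.4748 -0.1602  0.052 ]
tipL [0.5096 0.1586 0.0025]
tipR [0.5383 0.1552 0.0025]
(array([ 0.6986553,  0.7154584,  0.5428293, -0.0919562], dtype=float32), np.float32(45.680782))
(array([ 0.6869251 , -0.72672826,  0.6480356 , -0.09144202], dtype=float32), np.float32(-46.612804))
((358.0, 164.5), (84.21522521972656, 88.3033447265625), 41.987213134765625)
```

```bash
python3 -c "
from h import *
rel([.536,.301,.11],85.2)"
```

```text
slide cm [27.87 -7.63 13.84] rot [-0.03  0.02 -0.06]
```

apply_moves(slide=[[27.9, -7.6, 13.8], [27.9, -7.6, 13.8], [27.9, -7.6, 13.8], [27.9, -7.6, 13.8], [27.9, -7.6, 13.8], [27.9, -7.6, 13.8], [27.9, -7.6, 13.8], [27.9, -7.6, 13.8], [27.9, -7.6, 13.8]], delta_rot=[[0, 0, 0], [0, 0, 0], [0, 0, 0], [0, 0, 0], [0, 0, 0], [0, 0, 0], [0, 0, 0], [0, 0, 0], [0, 0, 0]], gripper=[8.5, 8.5, 8.5, 8.5, 8.5, 8.5, 8.5, 8.5, 8.5])

```text
clock: 2.9
ee_pos: [0.5373, 0.301, 0.1112]
tool_rot: [180.0, 0.0, 85.2]
wrist_force: [-0.2, -0.2, -0.3]
gripper_width: 0.0846
gripper_force: 0.0
```

```bash
python3 - <<'E'
from h import *
st();c=wcap('w2')
h=cv2.cvtColor(c["frame"],cv2.COLOR_RGB2HSV);m=cv2.inRange(h,np.array((4,150,60)),np.array((16,255,255)))
k=max(cv2.findContours(m,0,2)[0],key=cv2.contourArea)
for p in cv2.approxPolyDP(k,4,True)[:,0]: print(p,[onz(c,p,z)[:2].round(4).tolist() for z in(0,.0025,.038)])
rel([.536,.301,.02],85.2)
E
```

```text
2.9 [0.5373 0.301  0.1112] [1.7995e+02 3.0000e-02 8.5160e+01] F [-0.2 -0.2 -0.3] w 0.0846 gf 0.0
[237 168] [[0.5257, 0.3213], [0.5259, 0.3219], [0.5286, 0.3308]]
[237 337] [[0.509, 0.1576], [0.5093, 0.1599], [0.5145, 0.1927]]
[267 337] [[0.5372, 0.1552], [0.5373, 0.1575], [0.5383, 0.1907]]
[275 180] [[0.5547, 0.309], [0.5546, 0.3097], [0.5531, 0.3204]]
[271 168] [[0.5522, 0.3191], [0.5521, 0.3197], [0.551, 0.3289]]
slide cm [-0.   -0.2   9.18] rot [ 0.1  -0.01 -0.09]
```

View pics/w2.png

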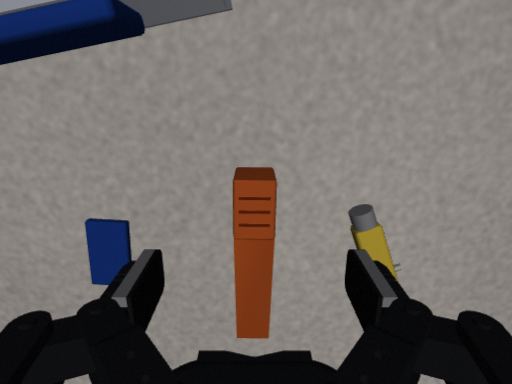

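The shim is centred between the open jaws: its block is at (234–275, 180–238) and its tip at y=337. The USB stick and the blue block are clear of the fingers.

apply_moves(slide=[[0, -0.2, 4], [0, -0.2, 7], [0, -0.2, 8.5], [0, -0.2, 9.1], [0, -0.2, 9.1], [0, -0.2, 9.1], [0, -0.2, 9.1], [0, -0.2, 9.1], [0, -0.2, 9.1], [0, -0.2, 9.1], [0, -0.2, 9.1], [0, -0.2, 9.1]], delta_rot=[[0, 0, 0], [0, 0, 0], [0, 0, 0], [0, 0, 0], [0, 0, 0], [0, 0, 0], [0, 0, 0], [0, 0, 0], [0, 0, 0], [0, 0, 0], [0, 0, 0], [0, 0, 0]], gripper=[8.5, 8.5, 8.5, 8.5, 6, 4, 2, 2, 2, 2, 2, 2], force=40)

```text
clock: 4.15
ee_pos: [0.5359, 0.3031, 0.0214]
tool_rot: [179.8, -0.1, 85.2]
wrist_force: [-0.9, 0.1, 6.0]
gripper_width: 0.0292
gripper_force: 41.1
```

```bash
python3 - <<'E'
from h import *
st();rel([.596,.23,.026],90)
E
```

```text
4.15 [0.5359 0.3031 0.0214] [ 1.7985e+02 -7.0000e-02  8.5230e+01] F [-0.9  0.1  6. ] w 0.0292 gf 41.1
slide cm [-6.78  6.59 -0.45] rot [ 0.16 -0.07 -4.77]
```

```bash
python3 - <<'E'
from h import *
rel([.596,.14,.06],90)
E
```

```text
slide cm [-15.75   7.35  -3.86] rot [ 0.16 -0.07 -4.77]
```

apply_moves(slide=[[0, 0, -2], [0, 0, -3.9], [-5, 2.4, -3.9], [-9, 4.5, -3.9], [-13, 6.1, -3.9], [-15.75, 7.35, -3.9], [-15.75, 7.35, -3.9], [-15.75, 7.35, -3.9]], delta_rot=[[0, 0, 0], [0, 0, 0], [0, 0, -2], [0, 0, -4], [0, 0, -4.8], [0, 0, -4.8], [0, 0, -4.8], [0, 0, -4.8]], gripper=[2, 2, 2, 2, 2, 2, 2, 2])

```text
clock: 4.95
ee_pos: [0.5942, 0.139, 0.0579]
tool_rot: [-179.9, -0.0, 89.9]
wrist_force: [0.6, 0.1, -1.4]
gripper_width: 0.0296
gripper_force: 40.2
```

```bash
python3 - <<'E'
from h import *
st();rel([.596,.14,.0214],90)
for n in("top","side"):
    c=robot.capture(n);cv2.imwrite(f"pics/{n}1.png",c["frame"][:,:,::-1]);np.save(f"{n}1.npy",c,allow_pickle=True)
a=cv2.resize(cv2.imread("pics/top1.png")[90:260,180:430],None,fx=1.6,fy=1.6);b=cv2.resize(cv2.imread("pics/side1.png")[80:250,200:400],None,fx=1.6,fy=1.6)
cv2.imwrite("pics/c1.png",np.hstack([a,b]))
E
```

```text
4.95 [0.5942 0.139  0.0579] [-1.7991e+02 -2.0000e-02  8.9920e+01] F [ 0.6  0.1 -1.4] w 0.0296 gf 40.2
slide cm [0.1  0.19 3.65] rot [-0.09 -0.02 -0.08]
```

View pics/c1.png

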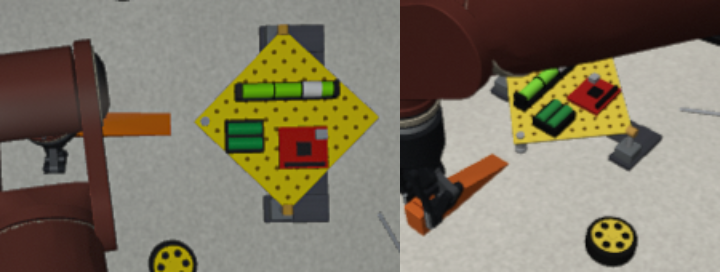

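The left crop (top view) shows the shim tip at (170,124) and the foot's screw at (205,121), so the shim is about 3 mm off sideways. The bubble is visible at (313,89). The right crop shows the tip lined up with the foot.

apply_moves(slide=[[0.1, 0.25, 2], [0.1, 0.25, 3.2], [0.1, 0.25, 3.5], [0.1, 0.25, 3.65], [0.1, 0.25, 3.65], [0.1, 0.25, 3.65]], delta_rot=[[0, 0, 0], [0, 0, 0], [0, 0, 0], [0, 0, 0], [0, 0, 0], [0, 0, 0]], gripper=[2, 2, 2, 2, 2, 2])

```text
clock: 5.65
ee_pos: [0.5976, 0.1406, 0.0227]
tool_rot: [179.9, -0.0, 90.0]
wrist_force: [-0.2, 0.1, -0.4]
gripper_width: 0.0295
gripper_force: 40.2
```

```bash
cat >> h.py <<'E'
def bubble(name=None):
    c=robot.capture("top")
    if name: cv2.imwrite(f"pics/{name}.png",c["frame"][:,:,::-1])
    h=cv2.cvtColor(c["frame"],cv2.COLOR_RGB2HSV);roi=(slice(130,165),slice(318,400))
    g=cv2.inRange(h,np.array((36,150,80)),np.array((60,255,255)))[roi];f=h[roi]
    w=((f[...,1]<60)&(f[...,2]>150)).astype(np.uint8)*255
    k=max(cv2.findContours(w,0,2)[0],key=cv2.contourArea);r=cv2.boundingRect(k);M=cv2.moments(k);bu=M["m10"]/M["m00"]
    gx=np.nonzero(g.any(0))[0];lo=min(gx.min(),r[0]);hi=max(gx.max(),r[0]+r[2]-1)
    mid=(lo+hi)/2;print("bubble px",r,round(bu,2),"vial",lo,hi,"reading mm",round((mid-bu)*112/(hi-lo+1),2))
    cols=g.mean(0).astype(int);print("cols",[int(i) for i in np.nonzero((cols<60))[0] if lo<i<hi])
E
python3 -c "
from h import *
st();bubble('top2')"
```

```text
5.65 [0.5976 0.1406 0.0227] [179.94  -0.    90.02] F [-0.2  0.1 -0.4] w 0.0295 gf 40.2
bubble px (52, 12, 11, 6) 57.0 vial 14 70 reading mm -29.47
cols [15, 32, 33, 38, 39, 40, 41, 42, 43, 44, 45, 46, 47, 48, 50, 51, 52, 53, 54, 55, 56, 57, 58, 59, 60, 61, 62, 63, 69]
```

apply_moves(slide=[[0, 0, 0.1], [0, 0, 0.1], [0, 0, 0.1]], delta_rot=[[0, 0, 0], [0, 0, 0], [0, 0, 0]], gripper=[2, 2, 2])

```text
clock: 6.0
ee_pos: [0.5975, 0.1404, 0.0214]
tool_rot: [180.0, -0.0, 90.0]
wrist_force: [0.1, 0.8, -0.7]
gripper_width: 0.0297
gripper_force: 40.3
```

apply_moves(slide=[[0, 0, 0.05], [0, 0, 0.05], [0, 0, 0.1], [0, 0, 0.1]], delta_rot=[[0, 0, 0], [0, 0, 0], [0, 0, 0], [0, 0, 0]], gripper=[2, 2, 2, 2])

```text
clock: 6.4
ee_pos: [0.5975, 0.1404, 0.0214]
tool_rot: [-180.0, 0.0, 90.0]
wrist_force: [-5.0, -1.7, 7.2]
gripper_width: 0.0297
gripper_force: 41.5
```

apply_moves(slide=[[0, 0, -0.05], [-0.5, 0, -0.05], [-1, 0, -0.05], [-1.5, 0, -0.05], [-2, 0, -0.05], [-2.5, 0, -0.05], [-3, 0, -0.05], [-3.4, 0, -0.05], [-3.8, 0, -0.05], [-3.8, 0, -0.05]], delta_rot=[[0, 0, 0], [0, 0, 0], [0, 0, 0], [0, 0, 0], [0, 0, 0], [0, 0, 0], [0, 0, 0], [0, 0, 0], [0, 0, 0], [0, 0, 0]], gripper=[2, 2, 2, 2, 2, 2, 2, 2, 2, 2])

```text
clock: 7.4
ee_pos: [0.598, 0.1019, 0.0214]
tool_rot: [179.9, -0.0, 90.0]
wrist_force: [-0.2, 2.6, 5.2]
gripper_width: 0.029
gripper_force: 41.2
```

```bash
python3 - <<'E'
from h import *
st();bubble('top3');c=robot.capture("side");cv2.imwrite("pics/side3.png",cv2.resize(c["frame"][80:250,200:400,::-1],None,fx=2.5,fy=2.5))
E
```

```text
7.4 [0.598  0.1019 0.0214] [ 1.7991e+02 -2.0000e-02  8.9970e+01] F [-0.2  2.6  5.2] w 0.029 gf 41.2
bubble px (52, 12, 11, 6) 57.0 vial 14 70 reading mm -29.47
cols [15, 32, 33, 37, 38, 39, 40, 41, 42, 43, 44, 45, 46, 47, 48, 49, 50, 51, 52, 53, 54, 55, 56, 57, 58, 59, 60, 61, 62, 63, 69]
```

View pics/side3.png

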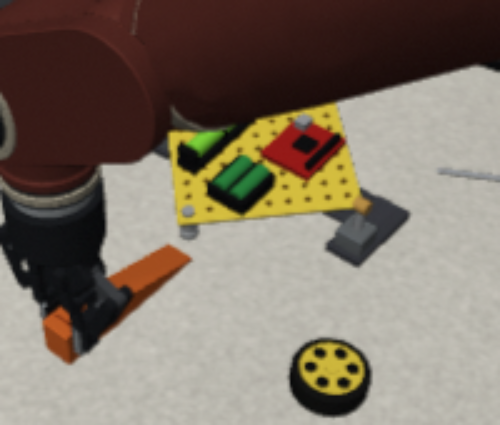

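The side crop shows the shim tip at (180,255), just short of the foot at (188,235) and pointing at it. The arm and gripper are clear of the plate.

apply_moves(slide=[[-0.3, 0, 0], [-0.6, 0, 0], [-0.9, 0, 0], [-1.2, 0, 0], [-1.5, 0, 0], [-1.5, 0, 0]], delta_rot=[[0, 0, 0], [0, 0, 0], [0, 0, 0], [0, 0, 0], [0, 0, 0], [0, 0, 0]], gripper=[2, 2, 2, 2, 2, 2])

```text
clock: 8.1
ee_pos: [0.598, 0.0872, 0.0214]
tool_rot: [179.9, -0.0, 90.0]
wrist_force: [-0.7, 3.2, 5.9]
gripper_width: 0.0295
gripper_force: 41.2
```

```bash
python3 -c "
from h import *
st();bubble()"
```

```text
8.1 [0.598  0.0872 0.0214] [ 1.7991e+02 -3.0000e-02  8.9980e+01] F [-0.7  3.2  5.9] w 0.0295 gf 41.2
bubble px (52, 12, 11, 6) 57.0 vial 14 70 reading mm -29.47
cols [15, 32, 33, 37, 38, 39, 40, 41, 42, 43, 44, 45, 46, 47, 48, 50, 51, 52, 53, 54, 55, 56, 57, 58, 59, 60, 61, 62, 63, 69]
```

apply_moves(slide=[[-0.3, 0, 0], [-0.6, 0, 0], [-0.9, 0, 0], [-1.2, 0, 0], [-1.2, 0, 0]], delta_rot=[[0, 0, 0], [0, 0, 0], [0, 0, 0], [0, 0, 0], [0, 0, 0]], gripper=[2, 2, 2, 2, 2])

```text
clock: 8.65
ee_pos: [0.598, 0.0752, 0.0214]
tool_rot: [179.9, -0.0, 90.0]
wrist_force: [0.4, 3.2, 5.4]
gripper_width: 0.0296
gripper_force: 41.2
```

```bash
python3 -c "
from h import *
st();bubble()"
```

```text
8.65 [0.598  0.0752 0.0214] [ 1.7991e+02 -3.0000e-02  8.9980e+01] F [0.4 3.2 5.4] w 0.0296 gf 41.2
bubble px (52, 12, 11, 6) 57.0 vial 14 70 reading mm -29.47
cols [15, 32, 33, 36, 37, 38, 39, 40, 41, 42, 43, 44, 45, 46, 47, 48, 49, 50, 51, 52, 53, 54, 55, 56, 57, 58, 59, 60, 61, 62, 63, 69]
```

apply_moves(slide=[[-0.3, 0, 0], [-0.6, 0, 0], [-0.9, 0, 0], [-1.2, 0, 0], [-1.2, 0, 0]], delta_rot=[[0, 0, 0], [0, 0, 0], [0, 0, 0], [0, 0, 0], [0, 0, 0]], gripper=[2, 2, 2, 2, 2])

```text
clock: 9.2
ee_pos: [0.598, 0.0631, 0.0214]
tool_rot: [179.9, -0.0, 90.0]
wrist_force: [-0.8, 3.1, 6.4]
gripper_width: 0.0294
gripper_force: 41.2
```

```bash
python3 -c "
from h import *
st();bubble()"
```

```text
9.2 [0.598  0.0631 0.0214] [ 1.7991e+02 -3.0000e-02  8.9980e+01] F [-0.8  3.1  6.4] w 0.0294 gf 41.2
bubble px (52, 12, 11, 6) 57.0 vial 14 70 reading mm -29.47
cols [15, 32, 33, 37, 38, 39, 40, 41, 42, 43, 44, 45, 46, 47, 48, 49, 50, 51, 52, 53, 54, 55, 56, 57, 58, 59, 60, 61, 62, 63, 69]
```

apply_moves(slide=[[-0.3, 0, 0], [-0.6, 0, 0], [-0.9, 0, 0], [-1.2, 0, 0], [-1.2, 0, 0]], delta_rot=[[0, 0, 0], [0, 0, 0], [0, 0, 0], [0, 0, 0], [0, 0, 0]], gripper=[2, 2, 2, 2, 2])

```text
clock: 9.75
ee_pos: [0.5979, 0.0512, 0.0214]
tool_rot: [179.9, -0.0, 90.0]
wrist_force: [-0.3, 3.4, 5.6]
gripper_width: 0.0292
gripper_force: 41.2
```

```bash
python3 -c "
from h import *
st();bubble('top5')
c=robot.capture('side');cv2.imwrite('pics/side5.png',cv2.resize(c['frame'][80:250,200:400,::-1],None,fx=2.5,fy=2.5))"
```

```text
9.75 [0.5979 0.0512 0.0214] [ 1.7992e+02 -3.0000e-02  8.9980e+01] F [-0.3  3.4  5.6] w 0.0292 gf 41.2
bubble px (52, 12, 11, 6) 57.0 vial 14 70 reading mm -29.47
cols [15, 32, 33, 36, 37, 38, 39, 40, 41, 42, 43, 44, 45, 46, 47, 48, 50, 51, 52, 53, 54, 55, 56, 57, 58, 59, 60, 61, 62, 63, 69]
```

View pics/side5.png

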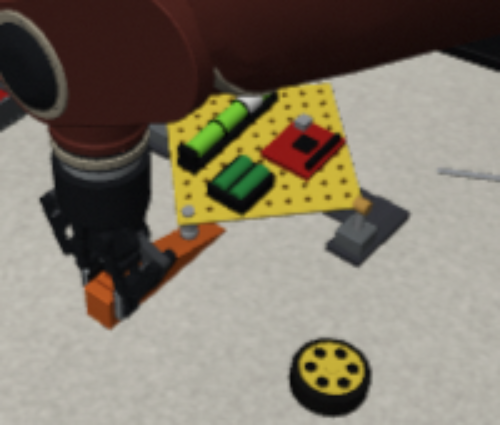

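The side crop shows the ramp now under the foot at (190,232), about to make contact. The gripper is clear of the plate.

apply_moves(slide=[[-0.2, 0, 0], [-0.4, 0, 0], [-0.6, 0, 0], [-0.8, 0, 0], [-0.8, 0, 0]], delta_rot=[[0, 0, 0], [0, 0, 0], [0, 0, 0], [0, 0, 0], [0, 0, 0]], gripper=[2, 2, 2, 2, 2])

```text
clock: 10.35
ee_pos: [0.5979, 0.0449, 0.0214]
tool_rot: [179.9, -0.2, 90.0]
wrist_force: [-0.7, 8.9, 5.8]
gripper_width: 0.0293
gripper_force: 41.2
```

```bash
python3 -c "
from h import *
st();bubble()"
```

```text
10.35 [0.5979 0.0449 0.0214] [179.91  -0.2   89.98] F [-0.7  8.9  5.8] w 0.0293 gf 41.2
bubble px (52, 12, 11, 6) 56.81 vial 14 70 reading mm -29.1
cols [32, 33, 34, 37, 38, 39, 40, 41, 42, 43, 44, 45, 46, 47, 48, 49, 50, 51, 52, 53, 54, 55, 56, 57, 58, 59, 60, 61, 62, 69]
```

apply_moves(slide=[[-0.2, 0, 0], [-0.4, 0, 0], [-0.6, 0, 0], [-0.8, 0, 0], [-1.0, 0, 0], [-1.0, 0, 0]], delta_rot=[[0, 0, 0], [0, 0, 0], [0, 0, 0], [0, 0, 0], [0, 0, 0], [0, 0, 0]], gripper=[2, 2, 2, 2, 2, 2])

```text
clock: 11.0
ee_pos: [0.5978, 0.035, 0.0214]
tool_rot: [179.9, -0.2, 90.0]
wrist_force: [-0.5, 10.2, 6.1]
gripper_width: 0.0294
gripper_force: 41.2
```

```bash
python3 -c "
from h import *
st();bubble()"
```

```text
11.0 [0.5978 0.035  0.0214] [179.92  -0.2   89.99] F [-0.5 10.2  6.1] w 0.0294 gf 41.2
bubble px (52, 12, 7, 6) 55.26 vial 14 70 reading mm -26.06
cols [33, 34, 36, 37, 38, 39, 40, 41, 42, 43, 44, 45, 46, 47, 48, 49, 50, 51, 52, 53, 54, 55, 56, 57, 58]
```

```bash
python3 -c "
from h import *
bubble('top6')
c=cv2.imread('pics/top6.png');cv2.imwrite('pics/v6.png',cv2.resize(c[95:235,290:430],None,fx=4,fy=4))
print(c[145,330:394].tolist())"
```

```text
bubble px (52, 12, 7, 6) 55.26 vial 14 70 reading mm -26.06
cols [32, 33, 34, 36, 37, 38, 39, 40, 41, 42, 43, 44, 45, 46, 47, 48, 49, 50, 51, 52, 53, 54, 55, 56, 57, 58]
[[32, 28, 30], [28, 33, 29], [7, 89, 50], [10, 169, 92], [10, 166, 91], [10, 164, 89], [10, 163, 90], [10, 164, 90], [10, 164, 90], [10, 164, 89], [10, 164, 90], [10, 165, 90], [10, 165, 91], [10, 165, 90], [10, 166, 92], [10, 165, 91], [10, 166, 91], [10, 166, 90], [10, 167, 92], [10, 169, 93], [10, 167, 92], [10, 86, 50], [10, 70, 42], [10, 170, 94], [10, 170, 94], [10, 167, 92], [10, 167, 92], [10, 166, 91], [10, 166, 91], [10, 167, 92], [10, 166, 91], [10, 167, 92], [8, 165, 89], [0, 166, 90], [77, 164, 115], [174, 164, 163], [171, 165, 163], [170, 167, 164], [165, 163, 159], [57, 56, 55], [128, 127, 124], [169, 166, 162], [167, 165, 161], [165, 163, 159], [167, 164, 160], [171, 163, 162], [166, 157, 155], [25, 164, 92], [2, 166, 88], [9, 165, 89], [10, 165, 90], [10, 165, 91], [10, 164, 90], [10, 164, 89], [10, 165, 90], [10, 164, 89], [10, 165, 90], [10, 167, 90], [8, 130, 71], [23, 42, 27], [28, 17, 21], [28, 24, 25], [7, 70, 78], [9, 152, 169]]
```

View pics/v6.png

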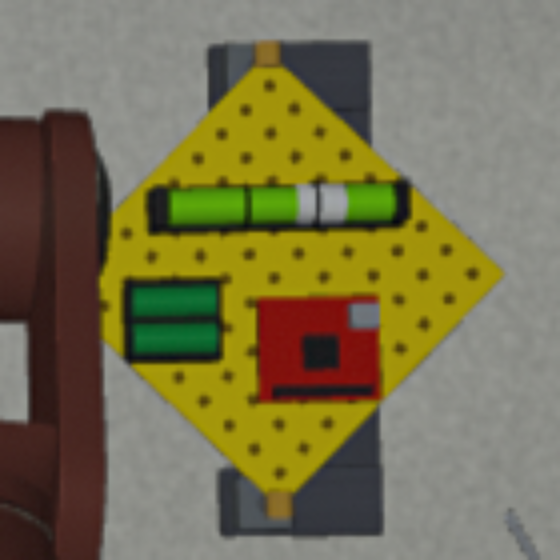

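The top crop shows the bubble's centre at about px 370.5, crossing the right line (369.3). The left line is at 351.6, so the reading is about −20 mm. My mask was cut in two by that line, so I'll measure the white extent instead.

```bash
cat >> h.py <<'E'
def bub(name=None):
    c=robot.capture("top")["frame"]
    if name: cv2.imwrite(f"pics/{name}.png",c[:,:,::-1])
    r=c[144:148].astype(float).mean(0)
    x=np.arange(330,391);b=r[330:391,2];w=np.nonzero(b>60)[0]
    def cr(i,j): return x[i]+(b[i]-85)/(b[i]-b[j])*(j-i)
    L,Rr=cr(w[0],w[0]-1),cr(w[-1],w[-1]+1)
    g=r[330:391,1];d=[int(i) for i in x[(g<120)] if 333<i<387]
    print("bubble",round(L,1),round(Rr,1),"dark",d,"mm",round((360.45-(L+Rr)/2)*1.977,1))
E
python3 -c "
from h import *
bub()"
```

```text
bubble 364.1 376.5 dark [351, 352, 369] mm -19.5
```

apply_moves(slide=[[-0.2, 0, 0], [-0.4, 0, 0], [-0.6, 0, 0], [-0.8, 0, 0], [-1.0, 0, 0], [-1.2, 0, 0], [-1.4, 0, 0], [-1.6, 0, 0], [-1.6, 0, 0]], delta_rot=[[0, 0, 0], [0, 0, 0], [0, 0, 0], [0, 0, 0], [0, 0, 0], [0, 0, 0], [0, 0, 0], [0, 0, 0], [0, 0, 0]], gripper=[2, 2, 2, 2, 2, 2, 2, 2, 2])

```text
clock: 12.05
ee_pos: [0.5978, 0.0189, 0.0214]
tool_rot: [179.9, -0.2, 90.0]
wrist_force: [-0.1, 10.4, 6.3]
gripper_width: 0.0297
gripper_force: 41.2
```

```bash
python3 -c "
from h import *
st();bub()"
```

```text
12.05 [0.5978 0.0189 0.0214] [179.93  -0.19  89.99] F [-0.1 10.4  6.3] w 0.0297 gf 41.2
bubble 358.2 369.4 dark [352, 353, 369, 370] mm -6.7
```

apply_moves(slide=[[-0.2, 0, 0], [-0.4, 0, 0], [-0.6, 0, 0], [-0.75, 0, 0], [-0.75, 0, 0], [-0.75, 0, 0]], delta_rot=[[0, 0, 0], [0, 0, 0], [0, 0, 0], [0, 0, 0], [0, 0, 0], [0, 0, 0]], gripper=[2, 2, 2, 2, 2, 2])

```text
clock: 12.7
ee_pos: [0.5978, 0.0114, 0.0214]
tool_rot: [179.9, -0.2, 90.0]
wrist_force: [0.2, 9.4, 6.9]
gripper_width: 0.0294
gripper_force: 41.3
```

```bash
python3 -c "
from h import *
st();bub('top8')
c=cv2.imread('pics/top8.png');print(c[144:148,325:395].mean(0)[:,[0,1]].round().astype(int).tolist())"
```

```text
12.7 [0.5978 0.0114 0.0214] [179.93  -0.19  89.99] F [0.2 9.4 6.9] w 0.0294 gf 41.3
bubble 355.5 367.7 dark [352, 353, 369, 370] mm -2.3
[[35, 42], [36, 42], [35, 41], [34, 41], [35, 42], [38, 42], [30, 28], [25, 24], [10, 68], [9, 150], [10, 162], [10, 160], [10, 159], [10, 159], [10, 159], [10, 158], [10, 159], [10, 158], [10, 158], [10, 159], [10, 158], [10, 158], [10, 159], [10, 158], [10, 158], [10, 161], [10, 160], [10, 101], [9, 63], [2, 162], [25, 162], [137, 162], [165, 160], [163, 160], [161, 160], [161, 160], [162, 161], [161, 161], [162, 161], [160, 161], [161, 161], [165, 161], [163, 159], [52, 155], [0, 114], [8, 59], [10, 160], [10, 160], [10, 157], [10, 156], [10, 156], [10, 156], [10, 156], [10, 156], [10, 156], [10, 156], [10, 156], [10, 156], [10, 155], [10, 156], [10, 155], [10, 156], [10, 160], [9, 159], [10, 64], [30, 20], [26, 15], [12, 58], [6, 150], [11, 147]]
```

apply_moves(slide=[[-0.1, 0, 0], [-0.1, 0, 0], [-0.1, 0, -0.05], [-0.1, 0, -0.05]], delta_rot=[[0, 0, 0], [0, 0, 0], [0, 0, 0], [0, 0, 0]], gripper=[2, 2, 2, 2])

```text
clock: 13.15
ee_pos: [0.5977, 0.0102, 0.0214]
tool_rot: [179.9, -0.2, 90.0]
wrist_force: [0.6, 8.7, 3.8]
gripper_width: 0.0294
gripper_force: 40.9
```

```bash
cat >> h.py <<'E'
def bub(name=None):
    c=robot.capture("top")["frame"]
    if name: cv2.imwrite(f"pics/{name}.png",c[:,:,::-1])
    r=c[144:148].astype(float).mean(0);x=np.arange(325,395);b=r[325:395,2];g=r[325:395,1]
    i=[k for k in range(8,64) if b[k]>60 or (b[k]>40 and g[k]>150)]
    L=x[i[0]]-.5+1-min(1,b[i[0]]/163);w=np.where(b>20,b,0)[8:63];xx=x[8:63]
    d=np.clip(159-g,0,None);l=lambda a,z:(d*x)[(x>=a)&(x<=z)].sum()/d[(x>=a)&(x<=z)].sum()
    m=(l(350,355)+l(367,372))/2;bc=(w*xx).sum()/w.sum()
    print("lines",round(l(350,355),2),round(l(367,372),2),"bub",round(bc,2),"mm",round((m-bc)*35/(l(367,372)-l(350,355)),2))
E
python3 -c "
from h import *
st();bub()"
```

```text
13.15 [0.5977 0.0102 0.0214] [ 1.7993e+02 -1.6000e-01  9.0010e+01] F [0.6 8.7 3.8] w 0.0294 gf 40.9
lines 352.66 369.77 bub 360.83 mm 0.78
```

apply_moves(slide=[[0, 0, 0], [0, 0, 0], [0, 0, 0], [0, 0, 0], [0, 0, 0], [0, 0, 0]], delta_rot=[[0, 0, 0], [0, 0, 0], [0, 0, 0], [0, 0, 0], [0, 0, 0], [0, 0, 0]], gripper=[3.2, 3.6, 4.2, 5, 6, 6])

```text
clock: 13.8
ee_pos: [0.5972, 0.0087, 0.021]
tool_rot: [-180.0, 0.0, 90.0]
wrist_force: [-0.0, -0.6, 0.9]
gripper_width: 0.0599
gripper_force: 0.0
```

```bash
python3 -c "
from h import *
st();bub()"
```

```text
13.8 [0.5972 0.0087 0.021 ] [-1.7999e+02  1.0000e-02  9.0010e+01] F [-0.  -0.6  0.9] w 0.0599 gf 0.0
lines 352.66 369.77 bub 360.8 mm 0.86
```

Holding steady. I'll lift straight up and back away.

apply_moves(slide=[[0, 0, -1], [0, 0, -2.5], [0, 0, -5], [0, 0, -9], [3, 0, -13], [8, 0, -15], [12, 0, -15], [16, 0, -15], [16, 0, -15], [16, 0, -15]], delta_rot=[[0, 0, 0], [0, 0, 0], [0, 0, 0], [0, 0, 0], [0, 0, 0], [0, 0, 0], [0, 0, 0], [0, 0, 0], [0, 0, 0], [0, 0, 0]], gripper=[6, 6, 6, 6, 6, 6, 6, 6, 6, 6])

```text
clock: 14.85
ee_pos: [0.5974, 0.1696, 0.1725]
tool_rot: [179.9, 0.0, 90.1]
wrist_force: [0.1, -0.3, -0.0]
gripper_width: 0.0598
gripper_force: 0.0
```

```bash
python3 -c "
from h import *
st();bub('top9');w=wcap('w9')
c=cv2.imread('pics/top9.png');cv2.imwrite('pics/v9.png',np.hstack([cv2.resize(c[95:235,290:430],None,fx=2.74,fy=2.743)[:384],cv2.resize(cv2.imread('pics/w9.png'),(416,384))]))"
```

```text
14.85 [0.5974 0.1696 0.1725] [1.7991e+02 2.0000e-02 9.0130e+01] F [ 0.1 -0.3 -0. ] w 0.0598 gf 0.0
lines 352.7 369.8 bub 361.14 mm 0.22
```

View pics/v9.png

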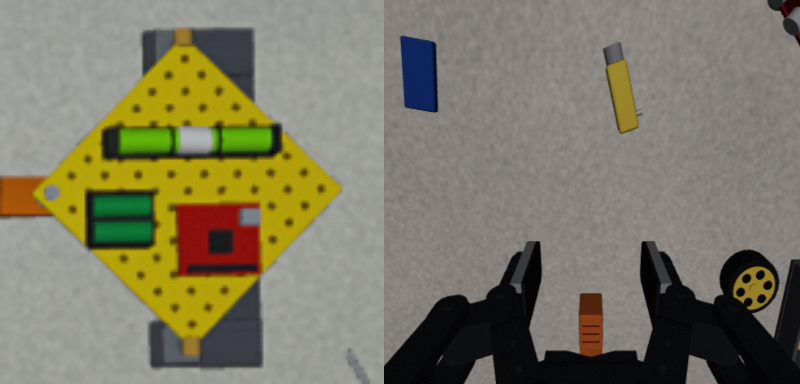

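The bubble at (196,140) sits centred between the lines at (174,140) and (218,140), reading about +0.2 mm. The shim stays under the foot at the left, and the gripper is clear.

```bash
python3 -c "
from station import robot
print(robot.hand_in())"
```

```text
the job is handed in; nothing more can be done
None
```

The shim is under the low corner's foot and carrying it, the bubble reads about 0.2 mm from centre between the lines, the gripper is clear, and the job was handed in at about 15 s.

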